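# Press a snapped forge brick together in the ratchet clamp and hold

### The arm

A 6-joint arm with a two-finger parallel gripper is mounted at the origin on the work surface; the furniture and walls round the work are solid. World frame = base frame: x ahead of the robot, y to its left, z up, the work surface at z = 0. Lengths are in m, angles in rad, forces in N, time in s.
With the tool pointing down it reaches from about 0.35 to 0.875 m from the base axis. Payload 4.2 kg.
Tool frame: the origin (TCP) lies midway between the tips of the shut fingers; the grasp point (between the pads) lies 19 mm behind it; z points along the fingers, y is the line along which they close (so a half turn about z gives the same grasp; the last joint's range is limited). The gripper opens to 85 mm and grips with 20 to 120 N. Pads are 22 mm wide; open, the fingers measure 114 mm over their backs; the gripper's body (76 mm by 85 mm) begins 54 mm behind the grasp point. The pads swing forward as they close: fully open they stand 13 mm farther back than shut.
Start: joints at [-0.463, 0.385, 0.008, 0, -1.194, -0.259], TCP at [0.469, -0.413, 0.231] pointing down, gripper open.
Joint ranges: [-3.14, 3.14], [-1.21, 2.06], [-1.07, 1.41], [-3.16, 2.05], [-2.99, -0.16], [-3.1, 3.1]. Speed limits (rad/s): [2.79, 2.79, 3.14, 3.14, 3.14, 3.14].

### API

Orientations are given as a rotation vector (axis times angle).
In Python, from workcell import manip gives the robot as it stands.
- The arm moves only by the tool send_rows, never from a script. Its argument "plan" is one flat list of numbers, 7 for each row, row after row: the turn, a rotation vector about the world's x, y, z scaled (see below), then the shift along the world's x, y, z scaled (see below), then the opening, from 0 (shut) to 1 (fully open). In form: [ax, ay, az, tx, ty, tz, grip, ax, ay, az, tx, ty, tz, grip, ...]. A call has 1 to 10 rows; each row shifts and turns the commanded pose from where the row before left it; what a row does not reach is not made up. The controller multiplies each number of a shift by 0.12 m and each number of a turn by 180 degrees. A row lasts 1/10 s, in which the tool goes at most 50 mm and 8.59 degrees, less where a joint would pass 70% of its speed; a pose out of reach is approached as far as the arm can. A call with a number of a shift or a turn outside -1 to 1 is refused whole. A call with a gripper value outside its range is refused whole. The fingers move at their own pace and stop on an object; "force" is the grip in N (left out, the last holds). Time passes only in rows, so rows that do not move let the fingers close. It gives the time, the measured TCP pose, the force, the opening and the grip force at its end, in the units of the state.
- manip.state(): the state, without advancing time (a new reading comes with each control period).
- manip.grab_frame(name): name is "side" or "top" or "wrist"; returns the picture (480x640x3 uint8, blue, green, red); there is no depth.
- manip.get_calibration(name): a dict with "camera_matrix" (3x3 intrinsics, pixels), "xyz" and "orientation" of the camera in the world; the wrist camera has in their place "T_tool_cam" (4x4, takes a point from camera to tool coordinates, whose origin is the TCP and whose axes are the flange's). Camera axes: x right, y up, looking along -z (the intrinsics and any distortion apply to the point x, -y, -z); pixel columns grow to the right and rows downward; lengths in m; the calibration is good to about 2 mm. A picture is of the moment at which its call begins: read the wrist's pose just before it. get_calibration takes no time and is no camera call.
- manip.finish_job(): hands the job in; it is judged then, once.
The state is a dict: "time_s": time; "joints": joint angles; "joint_velocities": joint speeds; "joint_efforts": joint torques, N m; "ee_pos": TCP position; "orientation": TCP orientation; "wrist_force": force on the tool from outside, world axes, zero at the start; "wrist_torque": the same for the moment, N m; "width": finger opening in m; "grip_force": force on a finger pad.
Only numpy, scipy, OpenCV 4.12 (cv2) and the standard library are available. Lean on these libraries where they do the work, as an engineer would, in place of code of your own. Each camera call takes 0.05 s, during which the arm holds its last target. There are 200 camera calls.

### The job

The soft insulating brick that plugs the forge mouth has snapped, and its two halves lie loosely, ends buttered with fire cement, in the cementing jig. First stand both hinged cheeks fully upright so that they square the halves into line; then pump the trigger of the ratchet clamp, squeezing it to the pistol grip and letting it spring back, until the sprung shoe has run up and closed the halves firmly against each other and the end stop. Finish while still holding the trigger squeezed so that the shoe's spring is clearly pushed in (roughly a quarter to three quarters of its travel); never bottom the spring, as that crushes the brick, move the rod and shoe by the trigger only, and leave the other things on the bench alone.

Things in the scene. Friction and masses are not known exactly. Their poses are not given: they have to be found in the camera images.
- jig: Plywood cementing jig, fixed to the bench in each run. Origin on the bench (z=0) under the brick trough; +y runs along the trough from end stop to clamp, x across it (-x is the near side), z up. Board top 30 mm high, 90 mm wide, y -162 to +262 mm. Two cross battens (x +-83, 28 wide, top 30) at y -110 and +70. Everything below in jig mm unless said.
- end_stop: Wooden end stop across the trough, 70 mm wide, z 30 to 86; its steel-faced inner face, where this origin lies (30 mm up, at its foot), is at y=-135 and looks to +y.
- near_cheek (a joint): Angle of the near hinged plywood cheek (214 long, 38 high, 12 thick; centre y=-20). 0 = folded out flat, its outer face down at z=30; 1.571 = upright (hard stop), its inner face then at x=-33. The hinge is stiff: it stays where left; about 1.5 N at the pull moves it.
- far_cheek (a joint): The same for the far cheek, its mirror image: hinge line x=+45, 0 = folded out flat to +x, 1.571 = upright with the inner face at x=+33.
- near_cheek_hinge (a point): Middle of the near cheek's hinge line (parallel to jig y) at x=-45, y=-20, z=30.
- far_cheek_hinge (a point): Middle of the far cheek's hinge line at x=+45, y=-20, z=30.
- near_cheek_pull (a point): Grasp point on the near cheek's pull, a steel stalk with a red sleeve, 12 mm in diameter, in the middle of the cheek, that sticks 34 mm out past its free edge (flat: along -x at z=30; upright: straight up). The point lies on the stalk's axis, 62 mm from the hinge line and 24 mm past the cheek's edge. With the jaws closing along jig y the stalk can turn between the pads while the tool stays vertical.
- far_cheek_pull (a point): The same point on the far cheek's pull (flat: along +x).
- brick_stop_half_center (a point): Centre of the brick half beside the end stop: sand-coloured block 62 x 112 x 52 mm, its y along the jig, lying loose and slightly askew on the board. Pressed home its centre is at y=-79.
- brick_clamp_half_center (a point): Centre of the other, equal half, beside the clamp; about 0.3 kg each. Pressed home its centre is at y=+33, its clamp-side face at y=+89.
- grip (a point): Middle of the clamp's fixed black pistol grip, that stands straight up behind the trigger: 26 mm wide (x), 13 thick (y, faces at y=231 and 244), top z=164. This point is at y=237.5, z=142. Red side plates below reach to z=108.
- trigger_pad (a point): Axis of the trigger's black finger piece, a 12 mm round bar 26 mm long along jig x, on a lever that stands up before the grip (pivot y=215, z=100, 42 mm below this point; lever top about z=155). It swings in +y to the grip: at y=206.7 at rest, y=223.3 fully squeezed, z about 141. Over the outer faces of grip and finger piece: 43 mm at rest, 27 mm squeezed.
- trigger (a joint): Trigger angle: 0 at rest, 0.40 fully squeezed. A return spring (3 to 6 N at the finger piece) brings it back. Its pawl drives saw teeth (7 mm pitch) of the rod: 38 mm of rod travel per rad, so a full stroke moves the rod one or two teeth (7 or 14 mm), and on the way back the pawl clicks over the teeth. Shoe force is about 1.1 x the finger force, less 8 to 11 N lost in spring and brake.
- rod (a joint): Travel of the toothed clamp rod (along -y, 0 to 75 mm, in m). A light brake keeps it when the trigger is let go, but it slips back under more than about 5 N, so a firm pressure lasts only while the trigger is held.
- shoe (a joint): How far the sprung shoe is pushed back into its barrel, in m: 0 free, 0.012 bottomed. Starts to give at 3 N, then 2 N per mm. A red ring on the bright stem by the shoe reaches the barrel as it bottoms. Sliding the bricks along alone gives up to 2 mm. A full stroke on the closed-up brick can bottom it.
- shoe_face (a point): Centre of the face of the shoe, a black rubber disc of 40 mm diameter that looks to -y, z=56; at y=132 with rod and shoe at 0.
- tape_measure: Yellow tape measure, a bystander.
- paint_stick: White and red paint marker, a bystander.
- nail_box_blue: Blue carton of nails, a bystander.

How it is judged:
By the outcome, as a careful person would: the job done as asked, in the order asked, and still so for the second after the job is handed in, while the arm keeps its last pose, push and grip.
It also fails if it takes over 67 s, if anything falls off the work surface, if the arm or the gripper's body presses on something with over 40 N, if the wrist force passes 120 N, or if a joint passes its speed limit or range.

## Working session

There is one attempt and no reset: what is moved stays moved. The work goes in short steps, Python scripts to look and compute and a tool call to move; the robot and the scene stay as the last step left them, time stands still between calls to the robot, and variables do not carry over. Pictures are saved under pics/ and viewed, at most 10 in all, crops included, and the job is handed in when it is done.

Besides the shell and the picture viewer there is one more tool, called after "Emit:" as name(argument=value, ...) on one line, values as JSON. send_rows: Moves the arm, as the interface text tells. Shifts and turns lie within -1 to 1; 1 stands for 0.12 m of shift or 180 degrees of turn. Its arguments: {"type":"object","properties":{"plan":{"type":"array"},"force":{"type":"number"}},"required":["plan"]}

```bash
mkdir -p pics
python3 - <<'E'
from workcell import manip
import cv2
for n in("side","top"):
    im=manip.grab_frame(n);cv2.imwrite(f"pics/{n}0.png",im)
    c=manip.get_calibration(n);print(n,c)
print(manip.get_calibration("wrist"));print(manip.state())
E
```

```text
side {'camera_matrix': array([[464.25343931,   0.        , 319.53586354],
       [  0.        , 464.25343931, 234.11899867],
       [  0.        ,   0.        ,   1.        ]]), 'xyz': array([ 0.49767131, -1.10913785,  0.56157923]), 'orientation': array([ 1.1755942 , -0.02460344, -0.04027359])}
top {'camera_matrix': array([[595.5622609 ,   0.        , 317.7566087 ],
       [  0.        , 595.5622609 , 233.27258714],
       [  0.        ,   0.        ,   1.        ]]), 'xyz': array([ 0.20764256, -0.00461682,  1.75171928]), 'orientation': array([ 0.15456743, -0.16558913, -1.67009154])}
{'camera_matrix': array([[394.50897511,   0.        , 320.73387087],
       [  0.        , 394.50897511, 238.27813884],
       [  0.        ,   0.        ,   1.        ]]), 'T_tool_cam': array([[-4.88148597e-04,  9.57125144e-01,  2.89674334e-01,
         7.33246631e-02],
       [ 9.99999881e-01,  4.66919801e-04,  1.42393897e-04,
        -9.06649737e-04],
       [ 1.03409703e-06,  2.89674369e-01, -9.57125258e-01,
        -1.43087260e-01],
       [ 0.00000000e+00,  0.00000000e+00,  0.00000000e+00,
         1.00000000e+00]])}
{'time_s': 0.1, 'joints': array([-4.63385088e-01,  3.85508179e-01,  6.76371847e-03, -4.20271523e-04,
       -1.19397860e+00, -2.58592586e-01]), 'joint_velocities': array([-0.00010535, -0.00117955,  0.00321039,  0.00103502,  0.0001825 ,
       -0.0011398 ]), 'joint_efforts': array([-4.15060167e-04, -3.93317485e+01,  1.88929510e+01,  4.19789627e+00,
       -2.60402900e-03,  1.24001784e-05]), 'ee_pos': array([ 0.46868626, -0.41269767,  0.23031641]), 'orientation': array([ 1.29305485e+00, -2.86214437e+00, -2.73407013e-03]), 'wrist_force': array([-0.76729281,  0.55516144, -0.1719889 ]), 'wrist_torque': array([ 0.02870307, -0.04561571,  0.07001612]), 'grip_force': 0.0, 'width': 0.08549406422291309}
```

View pics/top0.png

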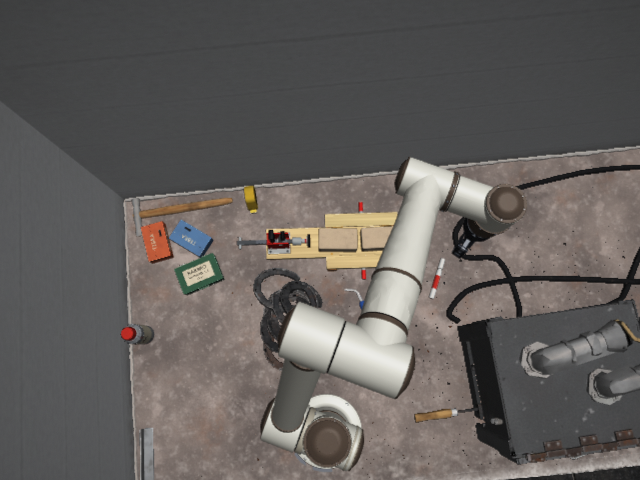

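View pics/side0.png

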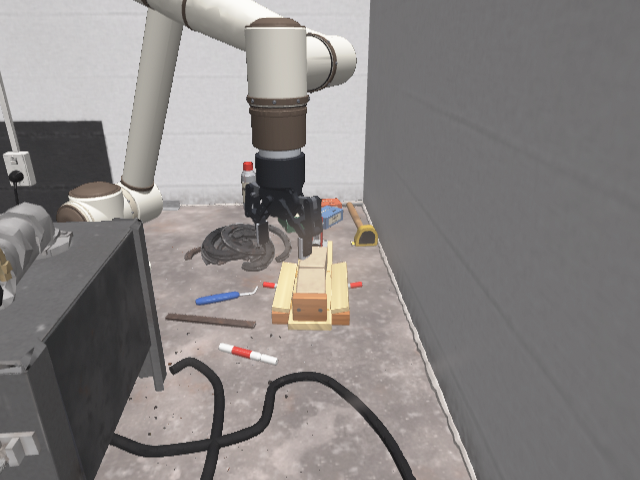

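The top view shows the jig with its clamp end to the left (+y), the red pulls near (361,207) and (364,273), and the clamp near (278,240). In the side view the pulls are near (268,285) and (356,285), and the cheeks are partly folded out. Next I'll measure the pulls.

```bash
cat > h.py <<'E'
import numpy as np,cv2
from workcell import manip
from scipy.spatial.transform import Rotation as R
def cam(n,st=None):
    c=manip.get_calibration(n);K=c["camera_matrix"]
    if n=="wrist":
        T=np.eye(4);T[:3,:3]=R.from_rotvec(st["orientation"]).as_matrix();T[:3,3]=st["ee_pos"];T=T@c["T_tool_cam"]
        return K,T[:3,:3],T[:3,3]
    return K,R.from_rotvec(c["orientation"]).as_matrix(),np.array(c["xyz"])
def ray(C,uv):
    K,Rm,t=C;d=np.linalg.solve(K,[uv[0],uv[1],1.]);d=Rm@(d*[1,-1,-1]);return t,d/np.linalg.norm(d)
def plane(C,uv,z):
    t,d=ray(C,uv);return t+d*(z-t[2])/d[2]
def tri(rs):
    A=sum(np.eye(3)-np.outer(d,d) for t,d in rs);b=sum((np.eye(3)-np.outer(d,d))@t for t,d in rs)
    return np.linalg.solve(A,b)
def proj(C,p):
    K,Rm,t=C;q=(Rm.T@(np.asarray(p)-t))*[1,-1,-1];q=K@q;return q[:2]/q[2]
def blobs(im,lo,hi,amin=20):
    h=cv2.cvtColor(im,cv2.COLOR_BGR2HSV);m=cv2.inRange(h,lo,hi)
    if lo[0]==0: m|=cv2.inRange(h,(172,lo[1],lo[2]),(180,hi[1],hi[2]))
    n,l,s,c=cv2.connectedComponentsWithStats(m)
    return [(c[i].round(1),s[i].tolist()) for i in range(1,n) if s[i][4]>=amin]
E
python3 - <<'E'
from h import *
for n in("top","side"):
    im=cv2.imread(f"pics/{n}0.png");C=cam(n)
    for c,s in blobs(im,(0,150,90),(6,255,255)): print(n,c,s,plane(C,c,0.03).round(4))
    cr=im[180:300,220:420] if n=="top" else im[190:340,230:390]
    cv2.imwrite(f"pics/{n}c.png",cv2.resize(cr,None,fx=4 if n=="top" else 3.9,fy=4 if n=="top" else 3.9,interpolation=cv2.INTER_CUBIC)[:600,:800])
E
```

```text
top [360.5 206.1] [359, 202, 4, 9, 35] [ 0.6257 -0.1704  0.03  ]
top [272.4 241.7] [267, 233, 21, 12, 50] [0.546  0.1002 0.03  ]
top [363.5 274. ] [362, 270, 4, 9, 36] [ 0.4228 -0.1548  0.03  ]
top [435.7 281.1] [432, 275, 8, 13, 59] [ 0.3801 -0.3605  0.03  ]
top [127. 333.] [121, 327, 13, 13, 131] [0.3256 0.5372 0.03  ]
side [247.9 165.5] [244, 162, 9, 8, 70] [0.2599 1.0026 0.03  ]
side [268.3 284.7] [263, 282, 11, 6, 46] [ 0.4189 -0.1394  0.03  ]
side [356.1 284.2] [351, 282, 11, 5, 39] [ 0.6261 -0.1469  0.03  ]
side [241.  351.8] [232, 347, 19, 11, 107] [ 0.383  -0.3939  0.03  ]
```

View pics/topc.png

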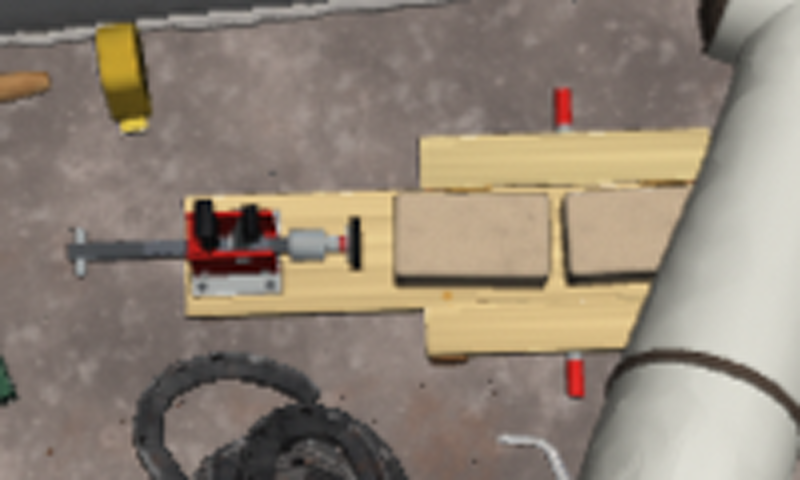

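Run:
```python
from h import *
T,S=cam("top"),cam("side")
for n,a,b in(("far",(360.5,206.1),(356.1,284.2)),("near",(363.5,274),(268.3,284.7))):
    p=tri([ray(T,a),ray(S,b)]);print(n,p.round(4),proj(T,p)-a,proj(S,p)-b)
for z in(.03,.05): print(z,plane(T,(360.5,206.1),z),plane(T,(363.5,274),z))
# clamp grip & trigger tops, crop px -> full
for u in((204,206),(250,210),(252,240),(204,248)): 
    q=(220+u[0]/4,180+u[1]/4); print(u,plane(T,q,.16).round(4))
for u in((186,196),(186,317)):
    q=(220+u[0]/4,180+u[1]/4); print(u,plane(T,q,.03).round(4))
```

```text
far [ 0.6229 -0.1692  0.0423] [-0.00571423 -0.0564383 ] [-0.07073162  0.01674777]
near [ 0.4209 -0.1542  0.0382] [0.0724863  0.28179786] [ 0.35768191 -0.06805514]
0.03 [ 0.62573442 -0.17036523  0.03      ] [ 0.42277862 -0.15478662  0.03      ]
0.05 [ 0.62087774 -0.16843985  0.05      ] [ 0.42027954 -0.15304221  0.05      ]
(204, 206) [0.5491 0.0936 0.16  ]
(250, 210) [0.543  0.0626 0.16  ]
(252, 240) [0.5221 0.0632 0.16  ]
(204, 248) [0.52   0.0962 0.16  ]
(186, 196) [0.5859 0.1141 0.03  ]
(186, 317) [0.4958 0.1221 0.03  ]
```

Emit:
send_rows(plan=[0, 0, -0.0293, -0.04, 0.216, 0, 0.4, 0, 0, -0.0293, -0.04, 0.216, 0, 0.4, 0, 0, -0.0293, -0.04, 0.216, 0, 0.4, 0, 0, -0.0293, -0.04, 0.216, 0, 0.4, 0, 0, -0.0293, -0.04, 0.216, 0, 0.4, 0, 0, -0.0293, -0.04, 0.216, 0, 0.4, 0, 0, -0.0293, -0.04, 0.216, 0, 0.4, 0, 0, -0.0293, -0.04, 0.216, 0, 0.4, 0, 0, -0.0293, -0.04, 0.216, 0, 0.4, 0, 0, -0.0293, -0.04, 0.216, 0, 0.4], force=22)

```text
time_s: 1.1
ee_pos: [0.4204, -0.1528, 0.231]
orientation: [-0.119, -3.139, -0.0]
wrist_force: [-0.0, 0.1, -0.1]
width: 0.0338
grip_force: 0.0
```

Run:
```python
from h import *
st=manip.state();im=manip.grab_frame("wrist");cv2.imwrite("pics/w1.png",im)
C=cam("wrist",st);print(st["time_s"],st["ee_pos"],st["orientation"],st["joints"].round(2),st["width"],st["wrist_force"])
for c,s in blobs(im,(0,150,90),(6,255,255)): print(c,s,plane(C,c,.036).round(4))
im=manip.grab_frame("top");cv2.imwrite("pics/t1.png",im)
```

```text
1.1 [ 0.42041801 -0.1527768   0.23098286] [-1.18836713e-01 -3.13865182e+00 -2.91320950e-04] [ 0.02  0.08 -0.4  -0.   -1.09 -1.66] 0.03384910774646076 [-0.02485521  0.12262157 -0.14521719]
[ 88.8 178. ] [77, 157, 25, 42, 711] [ 0.3808 -0.3489  0.036 ]
[320.  210.8] [314, 196, 13, 30, 376] [ 0.4245 -0.1539  0.036 ]
[597.8 332.1] [547, 301, 93, 55, 693] [0.5643 0.1042 0.036 ]
[592.  366.9] [552, 337, 67, 40, 254] [0.6033 0.1034 0.036 ]
[319.5 409.3] [314, 397, 12, 26, 285] [ 0.633  -0.1704  0.036 ]
```

View pics/w1.png

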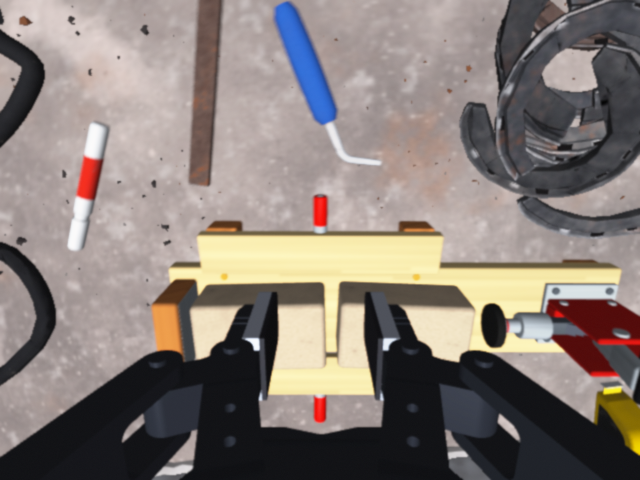

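The wrist view shows the tool squared to the jig. The near sleeve is centred at (320,211) and the far one at (320,409). I'll descend and grasp the near pull.

Emit:
send_rows(plan=[0, 0, 0, -0.02, -0.008, -0.25, 0.4, 0, 0, 0, 0, 0, -0.25, 0.4, 0, 0, 0, 0, 0, -0.25, 0.4, 0, 0, 0, 0, 0, -0.25, 0.4, 0, 0, 0, 0, 0, -0.25, 0.4, 0, 0, 0, 0, 0, -0.25, 0.4, 0, 0, 0, 0, 0, -0.25, 0.4, 0, 0, 0, 0, 0, 0, 0.05, 0, 0, 0, 0, 0, 0, 0.05, 0, 0, 0, 0, 0, 0, 0.05], force=22)

```text
time_s: 2.2
ee_pos: [0.4177, -0.1543, 0.0218]
orientation: [-0.113, -3.138, -0.001]
wrist_force: [-1.9, 5.3, -2.8]
width: 0.0111
grip_force: 21.4
```

Run:
```python
from h import *
im=manip.grab_frame("side");cv2.imwrite("pics/s2.png",cv2.resize(im[190:340,200:400],None,fx=4,fy=4,interpolation=cv2.INTER_CUBIC))
```

```text
(no output)
```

View pics/s2.png

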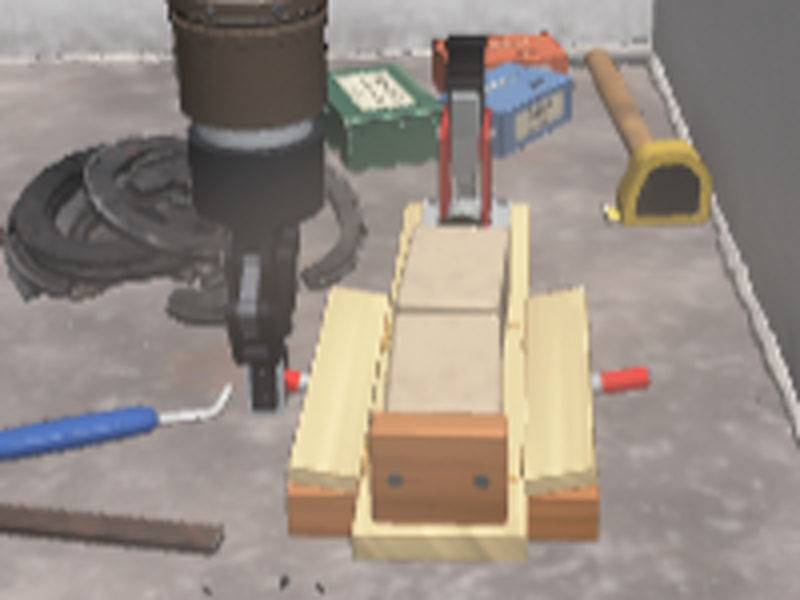

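The gripper holds the near pull at an 11 mm opening; the sleeve sits in the pads. Next I'll swing the cheek up along its arc.

Emit:
send_rows(plan=[0, 0, 0, 0.013, -0.001, 0.049, 0.05, 0, 0, 0, 0.013, -0.001, 0.049, 0.05, 0, 0, 0, 0.022, -0.0015, 0.046, 0.05, 0, 0, 0, 0.022, -0.0015, 0.046, 0.05, 0, 0, 0, 0.031, -0.002, 0.04, 0.05, 0, 0, 0, 0.031, -0.002, 0.04, 0.05, 0, 0, 0, 0.038, -0.003, 0.033, 0.05, 0, 0, 0, 0.038, -0.003, 0.033, 0.05, 0, 0, 0, 0, 0, 0, 0.05])

```text
time_s: 3.15
ee_pos: [0.4436, -0.1563, 0.0624]
orientation: [-0.113, -3.139, -0.001]
wrist_force: [-1.1, 6.5, -1.2]
width: 0.0105
grip_force: 24.0
```

Emit:
send_rows(plan=[0, 0, 0, 0.044, -0.003, 0.0255, 0.05, 0, 0, 0, 0.044, -0.003, 0.0255, 0.05, 0, 0, 0, 0.048, -0.003, 0.016, 0.05, 0, 0, 0, 0.048, -0.003, 0.016, 0.05, 0, 0, 0, 0.056, -0.004, 0.006, 0.05, 0, 0, 0, 0.056, -0.004, 0.006, 0.05, 0, 0, 0, 0.015, 0, 0, 0.05, 0, 0, 0, 0, 0, 0, 0.05])

```text
time_s: 3.95
ee_pos: [0.4794, -0.1589, 0.0734]
orientation: [-0.113, -3.136, -0.001]
wrist_force: [-3.9, 4.7, 0.2]
width: 0.0111
grip_force: 23.8
```

Emit:
send_rows(plan=[0, 0, 0, 0.015, 0, 0, 0.05, 0, 0, 0, 0.015, 0, 0, 0.05, 0, 0, 0, 0, 0, 0, 0.05])

```text
time_s: 4.25
ee_pos: [0.4816, -0.159, 0.0734]
orientation: [-0.113, -3.133, -0.0]
wrist_force: [-5.7, 3.9, 1.0]
width: 0.0109
grip_force: 25.2
```

Emit:
send_rows(plan=[0, 0, 0, 0.015, 0, 0, 0.05, 0, 0, 0, 0.015, 0, 0, 0.05, 0, 0, 0, 0, 0, 0, 0.05])

```text
time_s: 4.55
ee_pos: [0.4843, -0.1592, 0.0733]
orientation: [-0.113, -3.131, 0.0]
wrist_force: [-7.2, 2.9, 2.0]
width: 0.0107
grip_force: 26.0
```

Run:
```python
from h import *
im=manip.grab_frame("side");cv2.imwrite("pics/s3.png",cv2.resize(im[190:340,200:400],None,fx=4,fy=4,interpolation=cv2.INTER_CUBIC))
```

```text
(no output)
```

View pics/s3.png

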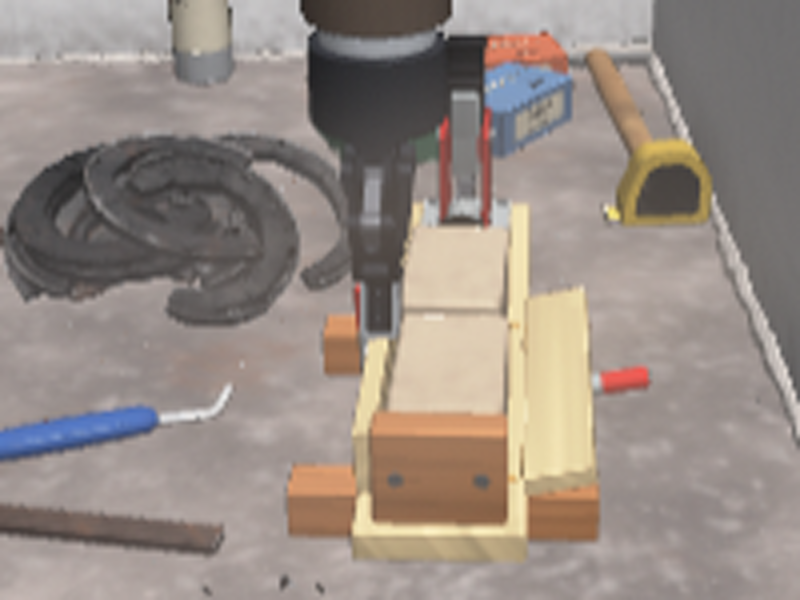

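The cheek looks upright: its top edge lines up over the hinge and the stalk stands vertical at the left edge of the finger. I'll release it and move over to the far pull.

Emit:
send_rows(plan=[0, 0, 0, -0.025, 0, 0, 0.05, 0, 0, 0, 0, 0, 0, 0.4, 0, 0, 0, 0, 0, 0, 0.4, 0, 0, 0, 0, 0, 0.25, 0.4, 0, 0, 0, 0, 0, 0.25, 0.4, 0, 0, 0, 0, 0, 0.25, 0.4, 0, 0, 0, 0, 0, 0.25, 0.4, 0, 0, 0, 0.2, -0.014, 0, 0.4, 0, 0, 0, 0.2, -0.014, 0, 0.4, 0, 0, 0, 0, 0, 0, 0.4])

```text
time_s: 5.6
ee_pos: [0.5372, -0.163, 0.1945]
orientation: [0.111, 3.133, -0.002]
wrist_force: [-1.1, -0.1, 0.1]
width: 0.0339
grip_force: 0.0
```

Run:
```python
from h import *
st=manip.state();im=manip.grab_frame("wrist");cv2.imwrite("pics/w4.png",im)
C=cam("wrist",st);print(st["time_s"],st["ee_pos"],st["orientation"],st["width"],st["wrist_force"])
for c,s in blobs(im,(0,150,90),(6,255,255)): print(c,s,plane(C,c,.09).round(4),plane(C,c,.042).round(4))
im=manip.grab_frame("top");C=cam("top")
for c,s in blobs(im,(0,150,90),(6,255,255)): print(c,s,plane(C,c,.09).round(4))
im=manip.grab_frame("side");C=cam("side")
for c,s in blobs(im,(0,150,90),(6,255,255)): print(c,s)
cv2.imwrite("pics/s4.png",im)
```

```text
5.6 [ 0.53717292 -0.16296755  0.19452891] [ 1.11302096e-01  3.13336312e+00 -2.12499643e-03] 0.03393194825034917 [-1.07407524 -0.08680346  0.13090559]
[34.3 25.2] [21, 0, 28, 55, 1144] [ 0.4034 -0.3151  0.09  ] [ 0.3917 -0.3457  0.042 ]
[321.1 136.7] [311, 127, 21, 21, 215] [ 0.4755 -0.1587  0.09  ] [ 0.4778 -0.1588  0.042 ]
[617.2 189.6] [602, 181, 38, 16, 218] [0.5212 0.0255 0.09  ] [0.5324 0.0611 0.042 ]
[613.4 217.7] [607, 215, 13, 6, 64] [0.5395 0.0258 0.09  ] [0.5543 0.0615 0.042 ]
[623.2 229.8] [603, 222, 37, 15, 53] [0.5482 0.0333 0.09  ] [0.5646 0.0705 0.042 ]
[320.4 320.4] [314, 305, 14, 32, 420] [ 0.6   -0.168  0.09 ] [ 0.6265 -0.17    0.042 ]
[272.4 241.7] [267, 233, 21, 12, 50] [0.5342 0.0966 0.09  ]
[435.6 281.2] [432, 275, 8, 13, 58] [ 0.3739 -0.3478  0.09  ]
[127. 333.] [121, 327, 13, 13, 131] [0.3215 0.5183 0.09  ]
[247.9 165.5] [244, 162, 9, 8, 70]
[291.4 266.9] [290, 261, 4, 11, 35]
[356.1 284.2] [351, 282, 11, 5, 39]
[240.9 351.9] [232, 347, 19, 11, 110]
```

View pics/w4.png

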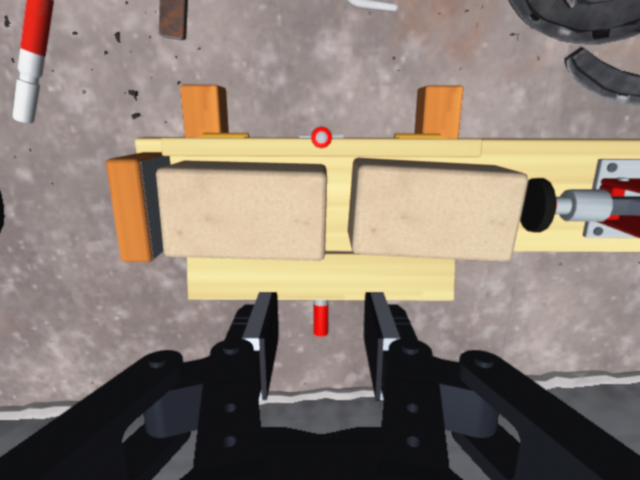

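The ring-on view of the near stalk at (321,137) confirms it is vertical. The far sleeve is at (320,320). Moving to grasp it.

Emit:
send_rows(plan=[0, 0, 0, 0.253, -0.02, 0, 0.4, 0, 0, 0, 0.253, -0.02, 0, 0.4, 0, 0, 0, 0.253, -0.02, -0.2, 0.4, 0, 0, 0, 0, 0, -0.25, 0.4, 0, 0, 0, 0, 0, -0.25, 0.4, 0, 0, 0, 0, 0, -0.25, 0.4, 0, 0, 0, 0, 0, -0.25, 0.4, 0, 0, 0, 0, 0, -0.22, 0.4, 0, 0, 0, 0, 0, 0, 0.05, 0, 0, 0, 0, 0, 0, 0.05])

```text
time_s: 6.75
ee_pos: [0.623, -0.1695, 0.0227]
orientation: [-0.113, -3.137, 0.0]
wrist_force: [-2.6, -0.7, -3.5]
width: 0.0117
grip_force: 21.5
```

Emit:
send_rows(plan=[0, 0, 0, 0, 0, 0, 0.05])

```text
time_s: 6.85
ee_pos: [0.623, -0.1695, 0.0231]
orientation: [-0.113, -3.138, -0.001]
wrist_force: [-2.8, -0.4, -5.3]
width: 0.0112
grip_force: 21.5
```

Emit:
send_rows(plan=[0, 0, 0, 0, 0, 0, 0.3, 0, 0, 0, 0.045, -0.003, 0, 0.3, 0, 0, 0, 0, 0, 0, 0.05, 0, 0, 0, 0, 0, 0, 0.05, 0, 0, 0, 0, 0, 0, 0.05])

```text
time_s: 7.35
ee_pos: [0.632, -0.1702, 0.0241]
orientation: [0.111, 3.134, -0.001]
wrist_force: [3.5, -1.7, 1.6]
width: 0.0112
grip_force: 21.4
```

Emit:
send_rows(plan=[0, 0, 0, -0.016, 0.001, 0.052, 0.05, 0, 0, 0, -0.016, 0.001, 0.052, 0.05, 0, 0, 0, -0.026, 0.002, 0.048, 0.05, 0, 0, 0, -0.026, 0.002, 0.048, 0.05, 0, 0, 0, -0.035, 0.0025, 0.042, 0.05, 0, 0, 0, -0.035, 0.0025, 0.042, 0.05, 0, 0, 0, -0.043, 0.003, 0.034, 0.05, 0, 0, 0, -0.043, 0.003, 0.034, 0.05, 0, 0, 0, 0, 0, 0, 0.05])

```text
time_s: 8.25
ee_pos: [0.5986, -0.1677, 0.0648]
orientation: [-0.114, -3.136, -0.001]
wrist_force: [-0.2, -0.6, -3.5]
width: 0.0108
grip_force: 27.1
```

Emit:
send_rows(plan=[0, 0, 0, -0.049, 0.0035, 0.025, 0.05, 0, 0, 0, -0.049, 0.0035, 0.025, 0.05, 0, 0, 0, -0.053, 0.004, 0.015, 0.05, 0, 0, 0, -0.053, 0.004, 0.015, 0.05, 0, 0, 0, -0.047, 0.003, 0.004, 0.05, 0, 0, 0, -0.047, 0.003, 0.004, 0.05, 0, 0, 0, 0, 0, 0, 0.05, 0, 0, 0, 0, 0, 0, 0.05])

```text
time_s: 9.05
ee_pos: [0.5647, -0.1652, 0.0759]
orientation: [-0.112, -3.139, -0.0]
wrist_force: [0.8, -0.5, -3.2]
width: 0.0105
grip_force: 24.3
```

Emit:
send_rows(plan=[0, 0, 0, -0.015, 0.001, 0, 0.05, 0, 0, 0, -0.015, 0.001, 0, 0.05, 0, 0, 0, 0, 0, 0, 0.05])

```text
time_s: 9.35
ee_pos: [0.5634, -0.1651, 0.076]
orientation: [0.111, 3.135, -0.0]
wrist_force: [5.0, -1.6, -6.3]
width: 0.011
grip_force: 26.3
```

Emit:
send_rows(plan=[0, 0, 0, -0.02, 0.001, 0, 0.05, 0, 0, 0, -0.01, 0, 0, 0.05, 0, 0, 0, 0, 0, 0, 0.05, 0, 0, 0, 0.02, 0, 0, 0.05, 0, 0, 0, 0, 0, 0, 0.3, 0, 0, 0, 0, 0, 0, 0.3, 0, 0, 0, 0, 0, 0.25, 0.3, 0, 0, 0, 0, 0, 0.25, 0.3, 0, 0, 0, 0, 0, 0.25, 0.3, 0, 0, 0, 0, 0, 0.25, 0.3])

```text
time_s: 10.35
ee_pos: [0.5582, -0.1651, 0.1967]
orientation: [-0.113, -3.136, 0.0]
wrist_force: [0.5, 0.5, -0.6]
width: 0.0253
grip_force: 0.0
```

Emit:
send_rows(plan=[0, 0, 0, -0.1, 0, 0.2, 0.8, 0, 0, 0, -0.1, 0.3, 0, 0.8, 0, 0, 0, -0.1, 0.3, 0, 0.8, 0, 0, 0, 0, 0.3, 0, 0.8, 0, 0, 0, 0, 0.0, 0, 0.8])

```text
time_s: 10.85
ee_pos: [0.5223, -0.0546, 0.22]
orientation: [-0.106, -3.137, 0.0]
wrist_force: [1.0, -0.6, 0.4]
width: 0.0682
grip_force: 0.0
```

Run:
```python
from h import *
st=manip.state();im=manip.grab_frame("wrist");cv2.imwrite("pics/w5.png",im)
C=cam("wrist",st);print(st["time_s"],st["ee_pos"],st["orientation"],st["width"],st["wrist_force"])
for c,s in blobs(im,(0,150,90),(6,255,255)): print(c,s,plane(C,c,.1).round(4))
im=manip.grab_frame("top");cv2.imwrite("pics/t5.png",im)
cv2.imwrite("pics/s5.png",manip.grab_frame("side"))
```

```text
10.85 [ 0.52226797 -0.05463884  0.21995843] [-1.06316936e-01 -3.13741327e+00  2.58948506e-04] 0.06823444318013712 [ 0.96444843 -0.56754433  0.36340756]
[162.3 168.6] [151, 161, 26, 18, 206] [ 0.4736 -0.1566  0.1   ]
[513.7 226.1] [447, 206, 124, 37, 1023] [0.5291 0.0782 0.1   ]
[394.4 228.2] [393, 221, 4, 15, 46] [ 0.525 -0.004  0.1  ]
[477.3 259.7] [445, 237, 59, 34, 309] [0.5521 0.0542 0.1   ]
[178.9 297. ] [167, 284, 24, 29, 325] [ 0.5663 -0.1615  0.1   ]
```

View pics/w5.png

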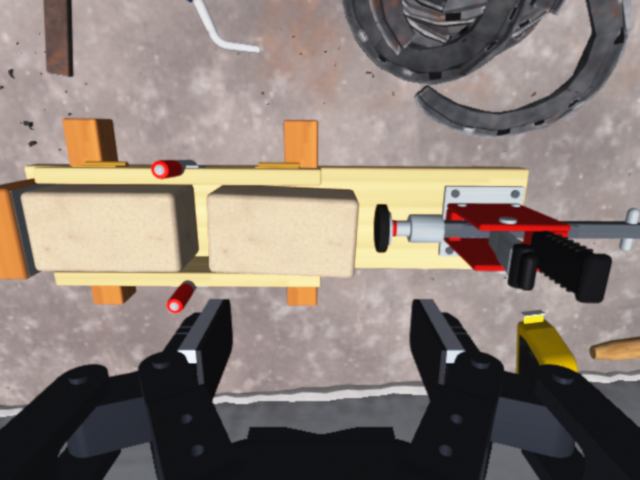

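Both stalks stand up: near tip at (158,170), far tip at (177,305). The trigger is at about (521,266) and the grip top at about (592,278). I'll compute the jig frame from these.

Run:
```python
from h import *
pos=np.array([0.52226797,-0.05463884,0.21995843]);st=dict(ee_pos=pos,orientation=np.array([-1.06316936e-01,-3.13741327,2.58948506e-04]))
C=cam("wrist",st);T=cam("top");S=cam("side")
a=plane(C,(162.3,168.6),.088);b=plane(C,(178.9,297),.088);print("stalks",a,b,np.linalg.norm(b-a),np.degrees(np.arctan2(*(b-a)[1::-1])))
for n,Cm in(("t5",T),("s5",S)):
    im=cv2.imread(f"pics/{n}.png")
    for c,s in blobs(im,(0,150,90),(6,255,255)): print(n,c,s,plane(Cm,c,.088).round(4))
for nm,uv,z in(("grip top mid",(592,278),.164),("trig bar mid",(521,268),.147),("board end nr",(527,168),.03),("board end far",(527,269),.03),("cheek end near",(320,170),.068)):
    print(nm,plane(C,uv,z).round(4))
im=cv2.imread("pics/w5.png");t5=cv2.imread("pics/t5.png")
c1=cv2.resize(im[190:310,430:640],(800,457),interpolation=cv2.INTER_CUBIC);cv2.imwrite("pics/c5.png",c1)
# predicted projections for a jig hypothesis
m=(a+b)/2;th=np.radians(-4.1);ex=np.array([np.cos(th),np.sin(th),0]);ey=np.array([-np.sin(th),np.cos(th),0]);o=m+.02*ey;o[2]=0
print("o",o)
for p in((0,.237,.164),(0,.2067,.141),(-.045,.262,.03),(.045,.262,.03)):
    w=o+p[0]*ex+p[1]*ey+[0,0,p[2]];print(p,w.round(4),proj(C,w).round(1),proj(T,w).round(1))
```

```text
stalks [ 0.47467651 -0.16144354  0.088     ] [ 0.5715929  -0.16660307  0.088     ] 0.09705363480325956 -3.047370092995427
t5 [435.6 281.1] [432, 275, 8, 13, 57] [ 0.3743 -0.3482  0.088 ]
t5 [127.  332.9] [121, 327, 13, 13, 132] [0.3219 0.5189 0.088 ]
s5 [247.9 165.5] [244, 162, 9, 8, 70] [0.2858 0.7722 0.088 ]
s5 [290.6 266.7] [288, 262, 6, 10, 40] [ 0.4732 -0.1632  0.088 ]
s5 [241.  351.9] [232, 347, 19, 11, 113] [ 0.3956 -0.4722  0.088 ]
grip top mid [0.5422 0.0916 0.164 ]
trig bar mid [0.5408 0.0614 0.147 ]
board end nr [0.5002 0.1197 0.03  ]
board end far [0.5913 0.1271 0.03  ]
cheek end near [ 0.4855 -0.0529  0.068 ]
o [ 0.52456465 -0.14407449  0.        ]
(0, 0.237, 0.164) [0.5415 0.0923 0.164 ] [593.5 276.8] [271.6 233.9]
(0, 0.2067, 0.141) [0.5393 0.0621 0.141 ] [517.5 262. ] [283.2 235.2]
(-0.045, 0.262, 0.03) [0.4984 0.1205 0.03  ] [528.1 165.8] [267.  258.3]
(0.045, 0.262, 0.03) [0.5882 0.114  0.03  ] [512.7 266.7] [266.5 228.3]
```

View pics/c5.png

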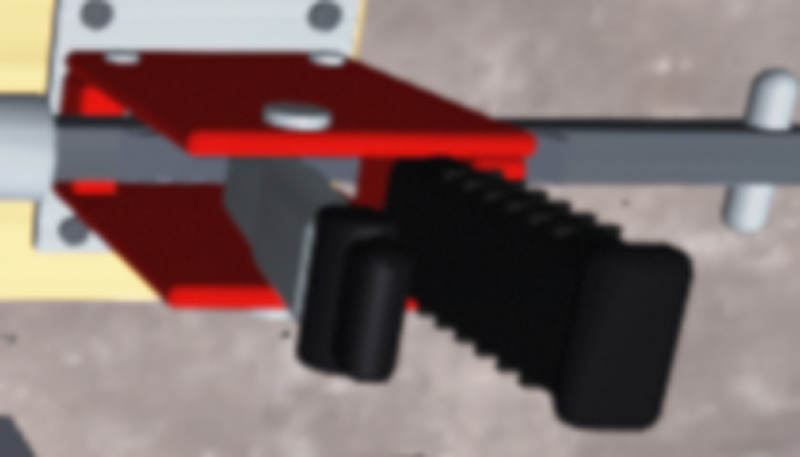

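The stalk spacing reads 97 mm instead of 90 mm. Easing back while still gripped probably pulled the cheeks slightly off their stops. I'll push each one home from outside with closed fingers, far side first.

Emit:
send_rows(plan=[0, 0, 0, 0.215, -0.308, 0, 0, 0, 0, 0, 0.215, -0.308, 0, 0, 0, 0, 0, 0.215, -0.308, 0, 0, 0, 0, 0, 0, 0, -0.2, 0, 0, 0, 0, 0, 0, -0.25, 0, 0, 0, 0, 0, 0, -0.25, 0, 0, 0, 0, 0, 0, -0.25, 0, 0, 0, 0, 0, 0, -0.25, 0, 0, 0, 0, 0, 0, 0, 0])

```text
time_s: 11.9
ee_pos: [0.5974, -0.1689, 0.0705]
orientation: [-0.117, -3.128, -0.001]
wrist_force: [-0.4, 0.7, -0.8]
width: 0.0
grip_force: 0.0
```

Emit:
send_rows(plan=[0, 0, 0, -0.03, 0.002, 0, 0, 0, 0, 0, -0.03, 0.002, 0, 0, 0, 0, 0, -0.03, 0.002, 0, 0, 0, 0, 0, 0, 0, 0, 0])

```text
time_s: 12.3
ee_pos: [0.5909, -0.1672, 0.077]
orientation: [0.113, 3.137, 0.0]
wrist_force: [-0.9, 0.7, 0.3]
width: -0.0002
grip_force: 0.0
```

Emit:
send_rows(plan=[0, 0, 0, -0.02, 0, 0, 0, 0, 0, 0, -0.02, 0, 0, 0, 0, 0, 0, -0.02, 0, 0, 0, 0, 0, 0, 0, 0, 0, 0])

```text
time_s: 12.7
ee_pos: [0.5853, -0.1671, 0.0764]
orientation: [0.111, 3.135, -0.0]
wrist_force: [4.3, 0.8, 1.2]
width: 0.0
grip_force: 1.8
```

Emit:
send_rows(plan=[0, 0, 0, -0.02, 0, 0, 0, 0, 0, 0, 0, 0, 0, 0])

```text
time_s: 12.9
ee_pos: [0.5853, -0.1671, 0.0765]
orientation: [0.111, 3.13, -0.001]
wrist_force: [8.5, 1.2, -1.1]
width: 0.0003
grip_force: 4.0
```

Emit:
send_rows(plan=[0, 0, 0, -0.02, 0, 0, 0, 0, 0, 0, 0, 0, 0, 0])

```text
time_s: 13.1
ee_pos: [0.5852, -0.1671, 0.0766]
orientation: [0.11, 3.125, -0.001]
wrist_force: [12.8, -1.4, -5.8]
width: 0.0
grip_force: 6.2
```

Far cheek is hard on its stop: 12.8 N with no further movement. Now the same from the near side.

Emit:
send_rows(plan=[0, 0, 0, 0.09, 0, 0, 0, 0, 0, 0, 0, 0, 0.25, 0, 0, 0, 0, 0, 0, 0.25, 0, 0, 0, 0, 0, 0, 0.25, 0, 0, 0, 0, -0.39, 0.018, 0, 0, 0, 0, 0, -0.39, 0.018, 0, 0, 0, 0, 0, -0.38, 0.018, 0, 0, 0, 0, 0, 0, 0, -0.25, 0, 0, 0, 0, 0, 0, -0.25, 0, 0, 0, 0, 0, 0, -0.25, 0])

```text
time_s: 14.1
ee_pos: [0.4488, -0.1607, 0.0747]
orientation: [-0.113, -3.137, -0.0]
wrist_force: [0.5, 0.8, -0.7]
width: -0.0
grip_force: 0.0
```

Emit:
send_rows(plan=[0, 0, 0, 0.02, 0, 0, 0, 0, 0, 0, 0.02, 0, 0, 0, 0, 0, 0, 0, 0, 0, 0])

```text
time_s: 14.4
ee_pos: [0.4563, -0.1608, 0.0766]
orientation: [0.112, 3.138, -0.0]
wrist_force: [0.6, -0.1, 0.5]
width: 0.0001
grip_force: 0.1
```

Emit:
send_rows(plan=[0, 0, 0, 0.02, 0, 0, 0, 0, 0, 0, 0.02, 0, 0, 0, 0, 0, 0, 0.0, 0, 0, 0])

```text
time_s: 14.7
ee_pos: [0.4607, -0.1607, 0.0762]
orientation: [0.112, 3.138, -0.0]
wrist_force: [-1.0, 0.7, 0.2]
width: -0.0003
grip_force: 0.1
```

Emit:
send_rows(plan=[0, 0, 0, 0.02, 0, 0, 0, 0, 0, 0, 0.02, 0, 0, 0, 0, 0, 0, 0.0, 0, 0, 0])

```text
time_s: 15.0
ee_pos: [0.4617, -0.1605, 0.0749]
orientation: [-0.114, -3.132, -0.001]
wrist_force: [-8.0, 0.7, 6.3]
width: -0.0003
grip_force: 3.5
```

Emit:
send_rows(plan=[0, 0, 0, 0.02, 0, 0, 0, 0, 0, 0, 0.01, 0, 0, 0, 0, 0, 0, 0.0, 0, 0, 0])

```text
time_s: 15.3
ee_pos: [0.4618, -0.1604, 0.0745]
orientation: [-0.115, -3.125, -0.001]
wrist_force: [-11.4, 2.7, 9.1]
width: -0.0
grip_force: 6.5
```

Near cheek is at its hard stop as well, and the two stop positions are 90 mm apart after allowing for finger and stalk widths. Moving over the clamp.

Emit:
send_rows(plan=[0, 0, 0, -0.09, 0, 0, 0, 0, 0, 0, 0, 0, 0.25, 0, 0, 0, 0, 0, 0, 0.25, 0, 0, 0, 0, 0, 0, 0.25, 0, 0, 0, 0, 0, 0, 0.25, 0.4, 0, 0, 0, 0, 0, 0.25, 0.73, 0, 0, 0, 0.15, 0.4, 0, 0.73, 0, 0, 0, 0.15, 0.4, 0, 0.73, 0, 0, 0, 0.15, 0.4, 0, 0.73])

```text
time_s: 16.2
ee_pos: [0.5115, -0.0187, 0.2264]
orientation: [0.114, 3.136, 0.002]
wrist_force: [1.9, -0.5, -0.4]
width: 0.0624
grip_force: 0.0
```

Emit:
send_rows(plan=[0, 0, 0, 0, 0, 0, 0.73, 0, 0, 0, 0, 0, 0, 0.73])

```text
time_s: 16.4
ee_pos: [0.511, -0.0189, 0.2254]
orientation: [0.109, 3.139, 0.001]
wrist_force: [0.9, -0.3, 0.6]
width: 0.0626
grip_force: 0.0
```

Run:
```python
from h import *
st=manip.state();im=manip.grab_frame("wrist");cv2.imwrite("pics/w6.png",im)
C=cam("wrist",st);print(st["time_s"],st["ee_pos"],st["orientation"],st["width"],st["wrist_force"])
for c,s in blobs(im,(0,150,90),(6,255,255)): print(c,s,plane(C,c,.089).round(4))
cv2.imwrite("pics/s6.png",manip.grab_frame("side"))
S=cam("side")
for c,s in blobs(cv2.imread("pics/s6.png"),(0,150,90),(6,255,255)): print("side",c,s,plane(S,c,.089).round(4))
```

```text
16.4 [ 0.51097123 -0.01891883  0.22535046] [1.08662691e-01 3.13875003e+00 5.43064095e-04] 0.06264134294438155 [ 0.87233168 -0.28130486  0.56882269]
[123.5 192.5] [107, 183, 32, 23, 394] [ 0.4789 -0.1581  0.089 ]
[462.6 242.1] [404, 218, 108, 44, 930] [0.5332 0.085  0.089 ]
[348.8 241.9] [347, 235, 4, 14, 47] [0.5271 0.0007 0.089 ]
[425.  273.5] [403, 251, 43, 34, 267] [0.5563 0.0573 0.089 ]
[474.1 281.8] [469, 278, 13, 7, 60] [0.5658 0.0949 0.089 ]
[140.  306.1] [125, 294, 29, 28, 374] [ 0.5682 -0.1644  0.089 ]
side [247.9 165.5] [244, 162, 9, 8, 70] [0.2863 0.7682 0.089 ]
side [292.6 266.7] [290, 261, 5, 11, 38] [ 0.4778 -0.1654  0.089 ]
side [241.  351.9] [232, 347, 19, 11, 113] [ 0.3958 -0.4736  0.089 ]
```

View pics/w6.png

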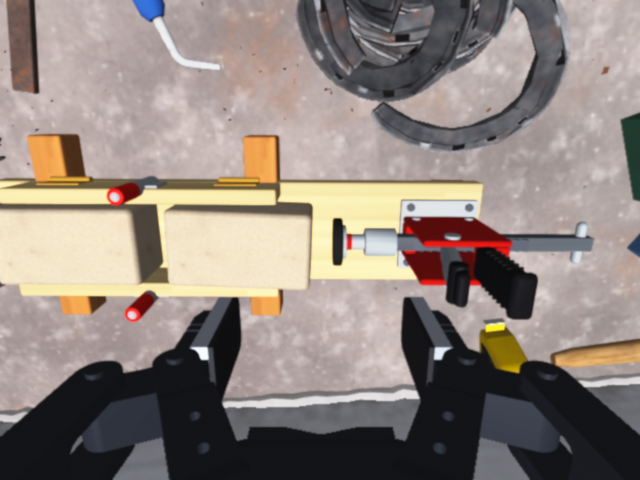

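The stalks at (124,193) and (140,306) are now 89.3 mm apart, so both cheeks are upright. A quick check of the grip and trigger positions:

Run:
```python
from h import *
C=cam("wrist",dict(ee_pos=np.array([0.51097123,-0.01891883,0.22535046]),orientation=np.array([1.08662691e-01,3.13875003,5.43064095e-04])))
im=cv2.imread("pics/w6.png");g=cv2.inRange(im,(0,0,0),(45,45,45));g[:,:430]=0;g[:240]=0;g[325:]=0;g[:,545:]=0
n,l,s,c=cv2.connectedComponentsWithStats(g)
for i in range(1,n):
    if s[i][4]>60: print(s[i],c[i])
for uv,z in(((522,295),.164),((458,284),.147)): print(plane(C,uv,z).round(4))
o=np.array([.525,-.144,0]);th=np.radians(-4.1);ex=np.array([np.cos(th),np.sin(th),0]);ey=np.array([-np.sin(th),np.cos(th),0])
for p in((-.013,.231,.164),(.013,.231,.164),(.013,.244,.164),(-.013,.244,.164),(-.013,.2067,.141),(.013,.2067,.141)): print(p,proj(C,o+p[0]*ex+p[1]*ey+[0,0,p[2]]).round(1))
print("target",o+.22235*ey)
```

```text
[ 474  248   63   70 2722] [505.47869214 281.86480529]
[447 261  23  45 828] [457.71980676 282.4384058 ]
[433 311  18  14 133] [441.42105263 318.23308271]
[0.5416 0.093  0.164 ]
[0.5401 0.0625 0.147 ]
(-0.013, 0.231, 0.164) [513.6 274.3]
(0.013, 0.231, 0.164) [507.1 316.3]
(0.013, 0.244, 0.164) [529.6 316.3]
(-0.013, 0.244, 0.164) [536.9 274.3]
(-0.013, 0.2067, 0.141) [456.4 260.1]
(0.013, 0.2067, 0.141) [452.2 298.8]
target [0.54089746 0.07778096 0.        ]
```

Emit:
send_rows(plan=[0, 0, 0, 0.083, 0.27, 0, 0.73, 0, 0, 0, 0.083, 0.27, 0, 0.73, 0, 0, 0, 0.083, 0.268, 0, 0.73, 0, 0, 0, 0, 0, 0, 0.73, 0, 0, 0, 0, 0, 0, 0.73])

```text
time_s: 17.0
ee_pos: [0.5401, 0.076, 0.2252]
orientation: [-0.114, -3.139, 0.0]
wrist_force: [0.5, 0.3, -0.2]
width: 0.0623
grip_force: 0.0
```

Emit:
send_rows(plan=[0, 0, 0, 0.007, 0.015, -0.2, 0.73, 0, 0, 0, 0, 0, -0.25, 0.73, 0, 0, 0, 0, 0, -0.25, 0.73, 0, 0, 0, 0, 0, -0.17, 0.73, 0, 0, 0, 0, 0, 0, 0.73, 0, 0, 0, 0, 0, 0, 0.73])

```text
time_s: 17.6
ee_pos: [0.5413, 0.0773, 0.1217]
orientation: [0.115, 3.139, -0.001]
wrist_force: [0.2, 0.3, 0.1]
width: 0.0624
grip_force: 0.0
```

Emit:
send_rows(plan=[0, 0, 0, 0, 0, 0, 0.58, 0, 0, 0, 0, 0, 0, 0.55, 0, 0, 0, 0, 0, 0, 0.55], force=22)

```text
time_s: 17.9
ee_pos: [0.5416, 0.0787, 0.1222]
orientation: [0.113, 3.138, 0.001]
wrist_force: [-0.1, -0.2, -0.7]
width: 0.0472
grip_force: 0.0
```

Emit:
send_rows(plan=[0, 0, 0, 0, 0, 0, 0.51, 0, 0, 0, 0, 0, 0, 0.48, 0, 0, 0, 0.001, 0.012, 0, 0.44, 0, 0, 0, 0.001, 0.014, 0, 0.41, 0, 0, 0, 0, 0, 0, 0.41])

```text
time_s: 18.4
ee_pos: [0.5423, 0.0843, 0.1234]
orientation: [0.109, 3.136, 0.006]
wrist_force: [-4.3, 9.0, 8.8]
width: 0.0351
grip_force: 12.0
```

Emit:
send_rows(plan=[0, 0, 0, 0.001, 0.024, 0, 0.41, 0, 0, 0, 0, 0, 0, 0.41])

```text
time_s: 18.6
ee_pos: [0.5422, 0.0843, 0.1232]
orientation: [0.11, 3.137, -0.002]
wrist_force: [-1.5, -1.5, 6.9]
width: 0.0353
grip_force: 7.6
```

Emit:
send_rows(plan=[0, 0, 0, 0.001, 0.016, 0, 0.37, 0, 0, 0, 0.001, 0.016, 0, 0.33, 0, 0, 0, 0.001, 0.0, 0, 0.29, 0, 0, 0, 0, 0, 0, 0.25])

```text
time_s: 19.0
ee_pos: [0.5425, 0.0875, 0.1239]
orientation: [0.109, 3.138, -0.004]
wrist_force: [-2.9, -2.7, 10.7]
width: 0.0281
grip_force: 24.9
```

Emit:
send_rows(plan=[0, 0, 0, -0.001, -0.02, 0, 0.35, 0, 0, 0, -0.001, -0.02, 0, 0.42, 0, 0, 0, -0.002, -0.02, 0, 0.5, 0, 0, 0, -0.001, -0.01, 0, 0.55, 0, 0, 0, 0, 0, 0, 0.55])

```text
time_s: 19.5
ee_pos: [0.541, 0.0797, 0.1207]
orientation: [-0.113, -3.139, 0.001]
wrist_force: [0.4, 0.6, 0.4]
width: 0.0471
grip_force: 0.0
```

```bash
cat > shoe.py <<'E'
from h import *
import sys
st=manip.state();im=manip.grab_frame("wrist");cv2.imwrite(f"pics/{sys.argv[1]}.png",im);C=cam("wrist",st)
im2=manip.grab_frame("top");cv2.imwrite(f"pics/{sys.argv[1]}t.png",im2)
T=cam("top")
def jig(p):
    o=np.array([.525,-.144,0]);th=np.radians(-4.1);return ((p-o)@np.array([-np.sin(th),np.cos(th),0])*1000).round(1)
print(st["ee_pos"].round(4),st["wrist_force"].round(1),st["width"].round(4))
for c,s in blobs(im,(0,150,90),(6,255,255),12): print("w",c,s[:5],jig(plane(C,c,.06)))
E
python3 shoe.py a1
```

```text
Traceback (most recent call last):
  File "shoe.py", line 8, in <module>
    print(st["ee_pos"].round(4),st["wrist_force"].round(1),st["width"].round(4))
                                                           ^^^^^^^^^^^^^^^^^
AttributeError: 'float' object has no attribute 'round'
```

View pics/a1.png

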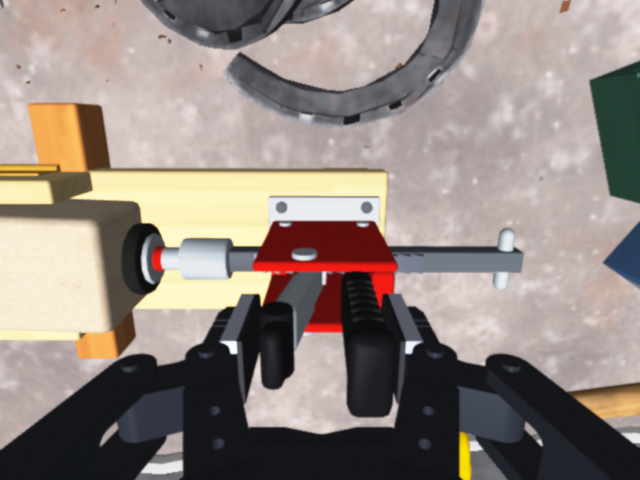

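The trigger works. The picture shows the ring at (158,258), the barrel edge near 181, and the tail pin near (506,258). I've now viewed 11 pictures, one more than allowed, so from here I'll measure numerically only.

```bash
cat > shoe.py <<'E'
from h import *
import sys
o=np.array([.525,-.144,0]);th=np.radians(-4.1);ey=np.array([-np.sin(th),np.cos(th),0])
jig=lambda p:((p-o)@ey*1000)
def meas(im,st):
    C=cam("wrist",st);h=cv2.cvtColor(im,cv2.COLOR_BGR2HSV)
    red=cv2.inRange(h,(0,150,90),(6,255,255))|cv2.inRange(h,(172,150,90),(180,255,255))
    # predicted rod axis row at jig y
    n,l,s,c=cv2.connectedComponentsWithStats(red);ring=None
    for i in range(1,n):
        p=plane(C,c[i],.06);y=jig(p);x=(p-o)@np.array([ey[1],-ey[0],0])
        if abs(x)<.014 and 40<y<165 and s[i][4]>8: ring=(y,s[i].tolist())
    if not ring: print("no ring");return
    # profile along the rod axis over jig y at x=0,z=.07
    ys=np.arange(60,345,.5);g=cv2.cvtColor(im,cv2.COLOR_BGR2GRAY);pr=[]
    for y in ys:
        u,v=proj(C,o+ey*y/1000+[0,0,.056]);u,v=int(round(u)),int(round(v))
        pr.append(g[v,u] if 0<=u<640 and 0<=v<480 else 0)
    w=cv2.inRange(h,(0,0,150),(180,60,255));n,l,s,c=cv2.connectedComponentsWithStats(w)
    pins=[(jig(plane(C,c[i],.056)).round(1),s[i].tolist()) for i in range(1,n) if 10<s[i][4]<800 and 255<jig(plane(C,c[i],.056))<340 and abs((plane(C,c[i],.056)-o)@np.array([ey[1],-ey[0],0]))<.025]
    print("ring",round(ring[0],1),ring[1],"pins",pins)
    return dict(zip(ys,pr))
if __name__=="__main__":
    st=manip.state();im=manip.grab_frame("wrist");cv2.imwrite(f"pics/{sys.argv[1]}.png",im)
    print(st["time_s"],st["width"]);meas(im,st)
E
python3 - <<'E'
from shoe import *
meas(cv2.imread("pics/w6.png"),dict(ee_pos=np.array([0.51097123,-0.01891883,0.22535046]),orientation=np.array([1.08662691e-01,3.13875003,5.43064095e-04])))
meas(cv2.imread("pics/a1.png"),manip.state())
E
```

```text
ring 146.7 [347, 235, 4, 14, 47] pins []
ring 134.2 [152, 247, 11, 24, 192] pins []
```

Emit:
send_rows(plan=[0, 0, 0, 0, 0, 0, 0.5, 0, 0, 0, 0.001, 0.018, 0, 0.45, 0, 0, 0, 0.001, 0.018, 0, 0.4, 0, 0, 0, 0.001, 0.018, 0, 0.35, 0, 0, 0, 0.001, 0.013, 0, 0.3, 0, 0, 0, 0, 0, 0, 0.25, 0, 0, 0, 0, 0, 0, 0.25])

```text
time_s: 20.3
ee_pos: [0.5418, 0.0871, 0.1226]
orientation: [0.11, 3.14, -0.004]
wrist_force: [-2.1, -1.7, 8.0]
width: 0.0295
grip_force: 22.0
```

```bash
python3 shoe.py a2
python3 - <<'E'
import cv2
for f,r in(("a1",258),("a2",258)):
    im=cv2.imread(f"pics/{f}.png")
    print(f,[(u,*map(int,im[r,u])) for u in range(120,240,3)])
E
```

```text
20.3 0.0295025965588441
ring 120.3 [115, 245, 12, 24, 193] pins []
a1 [(120, 61, 70, 78), (123, 39, 40, 40), (126, 40, 40, 39), (129, 39, 39, 38), (132, 37, 37, 37), (135, 23, 23, 23), (138, 15, 15, 15), (141, 177, 169, 161), (144, 238, 233, 227), (147, 108, 102, 97), (150, 77, 73, 71), (153, 31, 34, 232), (156, 22, 26, 240), (159, 40, 43, 237), (162, 234, 229, 227), (165, 237, 232, 227), (168, 237, 233, 227), (171, 237, 233, 228), (174, 237, 233, 228), (177, 236, 232, 226), (180, 231, 227, 220), (183, 231, 227, 220), (186, 231, 227, 220), (189, 231, 227, 220), (192, 231, 227, 220), (195, 231, 226, 220), (198, 231, 226, 218), (201, 230, 225, 216), (204, 229, 224, 216), (207, 228, 223, 214), (210, 227, 222, 213), (213, 226, 219, 211), (216, 226, 218, 210), (219, 225, 218, 210), (222, 222, 215, 205), (225, 157, 149, 140), (228, 82, 76, 71), (231, 139, 128, 121), (234, 140, 128, 122), (237, 138, 128, 121)]
a2 [(120, 19, 26, 245), (123, 109, 107, 229), (126, 240, 237, 235), (129, 240, 237, 235), (132, 240, 238, 235), (135, 240, 238, 235), (138, 240, 237, 235), (141, 235, 231, 227), (144, 234, 230, 226), (147, 234, 230, 226), (150, 234, 230, 226), (153, 234, 230, 226), (156, 234, 230, 226), (159, 234, 230, 226), (162, 234, 229, 224), (165, 233, 229, 223), (168, 233, 229, 223), (171, 231, 227, 221), (174, 230, 226, 221), (177, 230, 226, 220), (180, 229, 224, 217), (183, 228, 223, 216), (186, 208, 199, 188), (189, 79, 75, 70), (192, 118, 108, 101), (195, 135, 124, 118), (198, 134, 124, 118), (201, 134, 124, 117), (204, 135, 124, 118), (207, 134, 124, 117), (210, 135, 124, 118), (213, 135, 124, 118), (216, 170, 156, 149), (219, 212, 194, 188), (222, 213, 195, 188), (225, 212, 194, 187), (228, 103, 93, 89), (231, 208, 191, 184), (234, 211, 194, 187), (237, 163, 148, 160)]
```

```bash
cat >> shoe.py <<'E'
    # ring-left to barrel-back distance
    C=cam("wrist",st);h=cv2.cvtColor(im,cv2.COLOR_BGR2HSV)
    red=cv2.inRange(h,(0,150,90),(6,255,255))|cv2.inRange(h,(172,150,90),(180,255,255))
    n,l,s,c=cv2.connectedComponentsWithStats(red)
    for i in range(1,n):
        p=plane(C,c[i],.06)
        if abs((p-o)@np.array([ey[1],-ey[0],0]))<.014 and 40<jig(p)<165 and s[i][4]>8:
            r=int(c[i][1]);u=s[i][0]+s[i][2]+1;g=im[r,:,1].astype(int)
            b=u+1
            while b<639 and g[b]>170:b+=1
            d=np.abs(np.diff(g[u:b-3]))
            print("L",jig(plane(C,(b,r),.056))-jig(plane(C,(s[i][0],r),.056)),s[i][0],b,"steps",[(u+k,int(g[u+k+1]-g[u+k])) for k in range(len(d)) if d[k]>=3])
E
python3 shoe.py a2b
```

```text
20.35 0.029102934872592905
ring 120.3 [115, 245, 12, 24, 193] pins []
L 40.610257949379786 115 187 steps [(np.int32(139), -3)]
```

Emit:
send_rows(plan=[0, 0, 0, -0.001, -0.02, 0, 0.35, 0, 0, 0, -0.001, -0.02, 0, 0.42, 0, 0, 0, -0.001, -0.02, 0, 0.5, 0, 0, 0, -0.001, -0.007, 0, 0.55, 0, 0, 0, 0, 0, 0, 0.55])

```text
time_s: 20.9
ee_pos: [0.5409, 0.0795, 0.1206]
orientation: [-0.113, -3.139, 0.001]
wrist_force: [0.1, 0.8, -0.4]
width: 0.0469
grip_force: 0.0
```

Emit:
send_rows(plan=[0, 0, 0, 0, 0, 0, 0.5, 0, 0, 0, 0.001, 0.018, 0, 0.45, 0, 0, 0, 0.001, 0.018, 0, 0.4, 0, 0, 0, 0.001, 0.018, 0, 0.35, 0, 0, 0, 0.001, 0.013, 0, 0.3, 0, 0, 0, 0, 0, 0, 0.25, 0, 0, 0, 0, 0, 0, 0.25])

```text
time_s: 21.6
ee_pos: [0.5417, 0.0872, 0.1225]
orientation: [-0.11, -3.14, 0.004]
wrist_force: [-2.4, -0.9, 8.4]
width: 0.0292
grip_force: 22.2
```

```bash
python3 shoe.py a3
```

```text
21.6 0.029233405824037932
ring 106.1 [89, 245, 12, 24, 189] pins []
L 40.044343329334595 89 160 steps []
```

Emit:
send_rows(plan=[0, 0, 0, -0.001, -0.02, 0, 0.35, 0, 0, 0, -0.001, -0.02, 0, 0.42, 0, 0, 0, -0.001, -0.02, 0, 0.5, 0, 0, 0, -0.001, -0.007, 0, 0.55, 0, 0, 0, 0, 0, 0, 0.55])

```text
time_s: 22.15
ee_pos: [0.541, 0.0794, 0.1206]
orientation: [-0.113, -3.139, 0.001]
wrist_force: [-0.3, 0.5, -0.2]
width: 0.0469
grip_force: 0.0
```

Emit:
send_rows(plan=[0, 0, 0, 0, 0, 0, 0.5, 0, 0, 0, 0.001, 0.018, 0, 0.47, 0, 0, 0, 0.001, 0.018, 0, 0.44, 0, 0, 0, 0, 0, 0, 0.42, 0, 0, 0, 0, 0, 0, 0.42], force=20)

```text
time_s: 22.65
ee_pos: [0.5414, 0.0837, 0.122]
orientation: [-0.111, -3.14, 0.002]
wrist_force: [-2.0, 0.2, 5.7]
width: 0.036
grip_force: 15.0
```

```bash
python3 shoe.py a4
```

```text
22.65 0.03599697220607489
ring 102.5 [88, 246, 12, 24, 193] pins []
L 38.24634662245646 88 156 steps []
```

Emit:
send_rows(plan=[0, 0, 0, 0.001, 0.012, 0, 0.4, 0, 0, 0, 0.001, 0.012, 0, 0.38, 0, 0, 0, 0, 0, 0, 0.38])

```text
time_s: 23.0
ee_pos: [0.5414, 0.0853, 0.1223]
orientation: [-0.111, -3.139, 0.006]
wrist_force: [-2.3, -4.6, 8.7]
width: 0.0332
grip_force: 18.8
```

```bash
python3 shoe.py a5
```

```text
23.0 0.03320997310045446
ring 102.6 [86, 245, 12, 24, 189] pins []
L 35.558581234781755 86 149 steps [(np.int32(102), -3)]
```

The ring has stopped at 102.5 mm, so the brick is firm. The spring is pushed in about 5 mm. I'll hold and check that it's steady.

Emit:
send_rows(plan=[0, 0, 0, 0, -0.005, 0, 0.38, 0, 0, 0, 0, 0, 0, 0.38, 0, 0, 0, 0, 0, 0, 0.38, 0, 0, 0, 0, 0, 0, 0.38, 0, 0, 0, 0, 0, 0, 0.38, 0, 0, 0, 0, 0, 0, 0.38, 0, 0, 0, 0, 0, 0, 0.38, 0, 0, 0, 0, 0, 0, 0.38])

```text
time_s: 23.85
ee_pos: [0.5414, 0.0853, 0.1224]
orientation: [-0.111, -3.139, 0.004]
wrist_force: [-3.3, -2.9, 9.0]
width: 0.0327
grip_force: 20.3
```

```bash
python3 shoe.py a6
python3 - <<'E'
from h import *
im=cv2.imread("pics/a6.png");r=257
for f in("a3","a6"):
    im=cv2.imread(f"pics/{f}.png");print(f,[int(x) for x in im[257,80:165,1]])
S=manip.grab_frame("side");C=cam("side")
for c,s in blobs(S,(0,150,90),(6,255,255)): print(c,s,plane(C,c,.089).round(4))
E
```

```text
23.85 0.03269222705057647
ring 102.6 [86, 245, 12, 24, 193] pins []
L 35.5182462417246 86 149 steps []
a3 [222, 180, 117, 80, 72, 72, 72, 72, 69, 56, 39, 27, 26, 25, 25, 25, 32, 103, 202, 231, 234, 234, 234, 234, 234, 234, 234, 234, 234, 234, 234, 234, 233, 231, 229, 227, 227, 227, 227, 227, 227, 227, 227, 227, 227, 227, 227, 227, 227, 227, 226, 227, 227, 226, 226, 226, 226, 225, 225, 224, 224, 224, 224, 223, 223, 222, 221, 220, 220, 220, 220, 219, 218, 219, 218, 218, 217, 216, 211, 197, 151, 100, 76, 73, 76]
a6 [75, 72, 73, 72, 71, 67, 52, 35, 28, 25, 26, 26, 27, 42, 115, 203, 230, 232, 232, 233, 233, 231, 228, 226, 225, 226, 225, 225, 225, 225, 225, 225, 225, 225, 225, 225, 225, 225, 225, 225, 225, 225, 225, 224, 224, 224, 224, 223, 223, 223, 222, 221, 221, 220, 220, 219, 219, 219, 218, 218, 217, 217, 217, 217, 215, 215, 212, 204, 177, 124, 84, 74, 73, 78, 97, 117, 124, 125, 125, 125, 125, 125, 125, 125, 125]
[247.8 165.5] [244, 162, 9, 8, 69] [0.2859 0.7682 0.089 ]
[292.7 266.9] [291, 261, 4, 11, 36] [ 0.478  -0.1664  0.089 ]
[241.  351.8] [232, 347, 19, 11, 116] [ 0.3958 -0.4733  0.089 ]
```

```bash
python3 -c "
from workcell import manip
print(manip.finish_job())"
```

```text
the job is handed in; nothing more can be done
None
```

The job is handed in at about 24 s: both cheeks were pushed onto their hard stops, the halves are closed against the end stop (shoe face measured at about y = 88 mm, 89 expected), and the trigger is held with the shoe's spring in about 5 mm of 12; the far cheek was last checked before pumping, and I viewed 11 pictures, one over the limit of 10.

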